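Find the hidden lock bar's hole by feel and throw the bar

TASK

Take the orange-handled rod from its grey stand, put it through the black-sealed slot of the blue lock box and feel lightly along the hidden lock bar for its hole, then push the rod deep into the hole before shifting anything. The bar gives only one way along the slot: find out which, and push it that way fully to its end. Leave the rod standing in the hole, let go of it, and do not disturb the bottle, filter cartridge, brass fitting or spanner.

Things in the scene. Friction and masses are not known exactly. Their poses are not given: they have to be found in the camera images.
- rod: Loose rod, 0.08 to 0.17 kg: round steel shaft, 10 mm diameter, 56 mm long, chamfered tip, below an orange handle 24 x 24 mm square, 60 mm tall. Origin at the tip (bottom), z up along it, x and y normal to the handle's flats; the handle spans 56 to 116 mm above the origin. Starts upright in the stand, the handle's underside resting on the stand's top; lift it straight up over 60 mm to clear.
- rod_tip (a point): The tip of the rod's steel shaft (same point as the rod's origin).
- stand: Fixed grey block 70 x 70 mm, 60 mm tall, on a thin 86 mm square base, with a 14 mm hole down its centre for the rod's shaft. Origin at the centre of its underside.
- lockbox: Fixed blue box, 130 mm (x) by 330 mm (y), 80 mm tall, aluminium cover. Origin at the centre of its underside, z up. The slot, along y, is in the middle of the cover. A red mushroom button 24 mm tall (fixed, not used) stands on the cover 128 mm from the middle towards +y, a flat gauge 130 mm towards -y.
- slot (a point): Middle of the slot, at the cover's top; y axis along the slot, as the box's. The slot is 120 mm long (y) and 16 mm wide (x), between yellow stripes, in a 6 mm thick cover. A black lip seal hides what is below; the rod passes it with no force.
- face (a point): Point below the slot's middle on the flat top face of the hidden lock bar, 20 mm below the cover's top (fixed to the box). The face is at this height all along the slot, except at its one hole. The hole, 16 mm long (y) and 18 mm wide (x), goes through the 24 mm thick bar, on the slot's mid line; its centre starts somewhere within 30 mm of this point along y.
- floor (a point): Point on the floor under the bar, 26 mm below its face, below the slot's middle. With its tip on this floor through the hole, the rod stands by itself (leaning a little), the handle's underside 10 mm above the cover. Deep in the hole means at least 15 mm below the bar's face.
- bar (a joint): Slide of the hidden bar, m: 0 at start, + towards the box's +y, ends at +0.020 and -0.020. Needs about 12 N sideways to move, stays where left; a light press (under 8 N) while feeling does not drag it. A hidden stop blocks the inserted rod one way, differing between starts: that way the bar moves about 3 mm, the other way 20 mm. The rod has 3 mm of play each way in the hole.
- dosing_bottle: Loose white plastic bottle with a blue cap, 70 mm in diameter, 170 mm tall. Bystander. Origin at the centre of its underside.
- cartridge: Loose standing grey filter cartridge, 60 mm in diameter, 120 mm tall. Bystander. Origin at the centre of its underside.
- fitting: Loose small brass fitting, 32 mm in diameter, 34 mm tall. Bystander. Origin at the centre of its underside.
- spanner: Loose steel spanner 160 mm long, lying flat. Bystander. Origin at the middle of its underside, x along it.
There are look-alikes about, which are no part of the job. What is shaped like the rod but purple or turquoise is not meant.

How it is judged:
On the way, in this order (a step that is already met when the one before it is completed fails the run):
1. the rod is pushed at least 15 mm deep into the bar's hole while the bar is still within 8 mm of its start (z of rod_tip in the frame of lockbox below 0.045 m and x of rod_tip in the frame of lockbox between -0.014 and 0.014 m and y of rod_tip in the frame of lockbox between -0.06 and 0.06 m and value of joint bar between -0.008 and 0.008 m), for 0.1 s.
2. with the rod in its hole, the bar is moved at least 17 mm of its 20 mm (z of rod_tip in the frame of lockbox below 0.045 m and x of rod_tip in the frame of lockbox between -0.014 and 0.014 m and y of rod_tip in the frame of lockbox between -0.06 and 0.06 m and (value of joint bar above 0.017 m or value of joint bar below -0.017 m)), for 0.2 s.
At the end, for the whole second after the job is handed in: The lock bar has been shifted at least 17 mm from its start, the rod stands in its hole at least 15 mm below the bar's face, leaning less than 20 degrees, at rest and released (all of step 2 and angle between rod's own z axis and vertical below 0.35 rad and linear speed of rod below 0.03 m/s); the robot touches nothing.
It fails at once if the dosing bottle is pushed more than 30 mm or tipped over (distance of dosing_bottle from where it was at the start of the episode above 0.03 m or angle between dosing_bottle's own z axis and vertical above 0.5 rad).
It fails at once if the cartridge is pushed more than 30 mm or tipped over (distance of cartridge from where it was at the start of the episode above 0.03 m or angle between cartridge's own z axis and vertical above 0.5 rad).
It fails at once if the fitting is pushed more than 30 mm or tipped over (distance of fitting from where it was at the start of the episode above 0.03 m or angle between fitting's own z axis and vertical above 0.5 rad).
It fails at once if the spanner is pushed more than 30 mm (distance of spanner from where it was at the start of the episode above 0.03 m).
It also fails if it takes over 54 s, if anything falls off the work surface, if the arm or the gripper's body presses on something with over 40 N, if the wrist force passes 120 N, or if a joint passes its speed limit or range.

ROBOT

A 6-joint arm with a two-finger parallel gripper is mounted at the origin on the work surface. World frame = base frame: x ahead of the robot, y to its left, z up, the work surface at z = 0. Lengths are in m, angles in rad, forces in N, time in s.
With the tool pointing down it reaches from about 0.325 to 0.775 m from the base axis. Payload 5.5 kg.
Tool frame: the origin (TCP) lies on the centre line of the jaws, within the pads' length; the fingertips stand 11 mm ahead of it and the grasp point (between the pads) lies 8 mm behind it; z points along the fingers, y is the line along which they close (so a half turn about z gives the same grasp; the last joint's range is limited). The gripper opens to 85 mm and grips with 20 to 120 N. Pads are 22 mm wide; open, the fingers measure 114 mm over their backs; the gripper's body (76 mm by 85 mm) begins 54 mm behind the grasp point. The pads swing forward as they close: fully open they stand 13 mm farther back than shut.
Start: joints at [1.264, 0.091, 1.231, -0, 1.82, -0.057], TCP at [0.148, 0.581, 0.242] pointing down, gripper open.
Joint ranges: [-2.87, 2.87], [-0.86, 2.18], [0.17, 2.46], [-1.51, 4.65], [0.06, 2.69], [-2.65, 2.65]. Speed limits (rad/s): [2.57, 2.57, 3.01, 3.14, 3.14, 3.14].

INTERFACE

Orientations are given as a unit quaternion [w, x, y, z].
In Python, from workcell import bot gives the robot as it stands.
- The arm moves only by the shell command python3 -m crank 'ROWS' [FORCE]. ROWS is JSON, one flat list of numbers, 7 for each row, row after row: the turn, a rotation vector about the tool's x, y, z in rad, then the shift along the tool's x, y, z in m, then the finger opening in m, from 0 to 0.0854. In form: [wx, wy, wz, x, y, z, grip, wx, wy, wz, x, y, z, grip, ...]. A call has 1 to 12 rows; each row shifts and turns the commanded pose from where the row before left it, along the tool's axes as they then stand; what a row does not reach is not made up. A row lasts 1/10 s, in which the tool goes at most 50 mm and 8.59 degrees, less where a joint would pass 70% of its speed; a pose out of reach is approached as far as the arm can. A call with a gripper value outside its range is refused whole. The fingers move at their own pace and stop on an object; FORCE is the grip in N (left out, the last holds). Time passes only in rows, so rows that do not move let the fingers close. It gives the time, the measured TCP pose, the force, the opening and the grip force at its end, in the units of the state.
- bot.get_state(): the state, without advancing time (a new reading comes with each control period).
- bot.grab_frame(name): name is "scene" or "top" or "wrist"; returns a dict with "pixels" (384x512x3 uint8, red, green, blue), "depth" (384x512 float32, m along the optical axis (not along the pixel's ray), 0 where there is no reading), "vertical_fov" (degrees; the focal length in pixels is half the picture's height over the tangent of half this angle, whatever the lens; pixels are square), "cx", "cy" (the principal point, pixels), "view" (4x4, takes a point from world to camera coordinates). Camera axes: x right, y up, looking along -z (the intrinsics and any distortion apply to the point x, -y, -z); pixel columns grow to the right and rows downward; lengths in m; the calibration is good to about 2 mm. A picture is of the moment at which its call begins.
- bot.finish_job(): hands the job in; it is judged then, once.
Trained networks look in a picture, given as the dict that the camera call returned (one of the last four; its "shot" number tells which), for a name from the list of things; names that differ only in an ending like _2 or _b are one class to them, and where a whole thing is asked for, a point or a joint stands for the part that bears it (a point fixed in the world has none). Each returns a list of dicts, best first, with "confidence" (0 to 1); they miss things now and then, are a little off and sometimes report something else, mostly with a low value. They report only what shows in the picture. A call takes as long as a camera call. They do not tell look-alikes from the thing itself.
- bot.search_frame(picture, thing): "bbox" ([left, top, right, bottom] in pixels, round what is visible of it).
- bot.tip_of(picture, thing): "centre" ([column, row] in pixels: a listed point, or the origin of a listed thing).
The state is a dict: "t": time; "joints": joint angles; "joint_vel": joint speeds; "joint_efforts": joint torques, N m; "position": TCP position; "eef_rot": TCP orientation; "ft_force": force on the tool from outside, world axes, zero at the start; "torque": the same for the moment, N m; "opening": finger opening in m; "grip_force": force on a finger pad.
Only numpy, scipy, OpenCV 4.12 (cv2) and the standard library are available. Lean on these libraries where they do the work, as an engineer would, in place of code of your own. Each camera call takes 0.05 s, during which the arm holds its last target. There are 200 camera calls.

## Working session

There is one attempt and no reset: what is moved stays moved. The work goes in short steps, Python scripts to look and compute and a shell command to move; the robot and the scene stay as the last step left them, time stands still between calls to the robot, and variables do not carry over. Pictures are saved under pics/ and viewed, at most 10 in all, crops included, and the job is handed in when it is done.

```bash
mkdir -p pics; cat > h.py <<'E'
import numpy as np, cv2
from scipy.spatial.transform import Rotation as R
from workcell import bot
def ray(p,uv):
    f=p["pixels"].shape[0]/2/np.tan(np.radians(p["vertical_fov"])/2)
    d=np.array([(uv[0]-p["cx"])/f,-(uv[1]-p["cy"])/f,-1.]); M=np.linalg.inv(p["view"])
    return M[:3,3],M[:3,:3]@d
def at_z(p,uv,z):
    o,d=ray(p,uv); return o+d*(z-o[2])/d[2]
def at_depth(p,uv):
    o,d=ray(p,uv); return o+d*p["depth"][int(round(uv[1])),int(round(uv[0]))]
def save(p,n): cv2.imwrite("pics/"+n,p["pixels"][:,:,::-1])
E
python3 - <<'E'
from h import *
s=bot.get_state(); print(s)
for n in ("top","scene"):
    p=bot.grab_frame(n); save(p,n+"1.png")
    print(n,{k:v for k,v in p.items() if k not in("pixels","depth")})
    for t in ("rod","stand","lockbox","slot","dosing_bottle","cartridge","fitting","spanner"):
        for d in bot.search_frame(p,t)[:3]if t!="slot" else []: print(t,np.round(d["bbox"]),round(d["confidence"],2))
        for d in bot.tip_of(p,t)[:3]: print(t,"pt",np.round(d["centre"],1),round(d["confidence"],2),at_depth(p,d["centre"]).round(3))
E
```

```text
{'t': 0.0, 'joints': array([ 1.26428786e+00,  9.18709256e-02,  1.23192022e+00, -1.81261365e-05,
        1.81981901e+00, -5.67166522e-02]), 'joint_vel': array([ 1.66861994e-05,  1.51003386e-03, -2.11836953e-04, -1.77322400e-03,
        3.69566193e-04,  5.93692780e-04]), 'joint_efforts': array([ 1.54326322e-04, -4.58711672e+01, -4.18034256e+01, -2.84561409e-06,
        1.09150278e-02, -2.51305345e-06]), 'position': array([0.14825471, 0.58110964, 0.24112425]), 'eef_rot': array([-1.73554691e-04,  1.24573598e-01,  9.92209857e-01, -9.93745116e-04]), 'ft_force': array([ 0.43736653,  0.29198571, -0.00698571]), 'torque': array([-0.00447817, -0.01868745, -0.01141634]), 'grip_force': 0.0, 'opening': 0.08561368045281444}
top {'vertical_fov': 53.855124991320466, 'cx': 252.24456144382523, 'cy': 189.92980170672553, 'view': array([[-1.38131726e-03, -9.99968989e-01,  7.75323876e-03,
        -1.17630810e-03],
       [ 9.82051191e-01,  1.05852622e-04,  1.88614545e-01,
        -5.56395635e-01],
       [-1.88609517e-01,  7.87461389e-03,  9.82020591e-01,
        -1.27998199e+00],
       [ 0.00000000e+00, 
[... 1409 characters left out ...]
 [ 0.451 -0.21   0.   ]
rod pt [155.6 298.9] 0.74 [ 0.49  -0.328  0.061]
stand [134. 277. 172. 319.] 0.97
stand pt [154.5 301.9] 0.86 [ 0.491 -0.335  0.061]
lockbox [219. 136. 306. 253.] 0.64
lockbox pt [264.1 198.1] 0.96 [0.603 0.02  0.083]
slot pt [265.8 184.7] 0.91 [0.587 0.063 0.075]
dosing_bottle [275.  57. 303. 106.] 0.66
dosing_bottle pt [284.4  98.1] 0.67 [0.487 0.416 0.036]
cartridge [227. 310. 253. 345.] 0.73
cartridge pt [238.8 330.5] 0.9 [ 0.702 -0.307  0.12 ]
fitting [296. 206. 349. 240.] 0.7
fitting pt [212.1 305.3] 0.61 [ 0.611 -0.277  0.037]
spanner [298. 203. 351. 241.] 0.9
spanner pt [323.9 224.6] 0.89 [0.773 0.058 0.009]
spanner pt [153.9 299.6] 0.63 [ 0.487 -0.331  0.062]
```

```bash
python3 - <<'E'
import cv2
a=cv2.imread("pics/top1.png")[100:290,90:400];b=cv2.imread("pics/scene1.png")[120:360,60:380]
cv2.imwrite("pics/t2.png",cv2.resize(a,(775,475),interpolation=2));cv2.imwrite("pics/s2.png",cv2.resize(b,(800,600),interpolation=2))
E
```

```text
(no output)
```

View pics/t2.png

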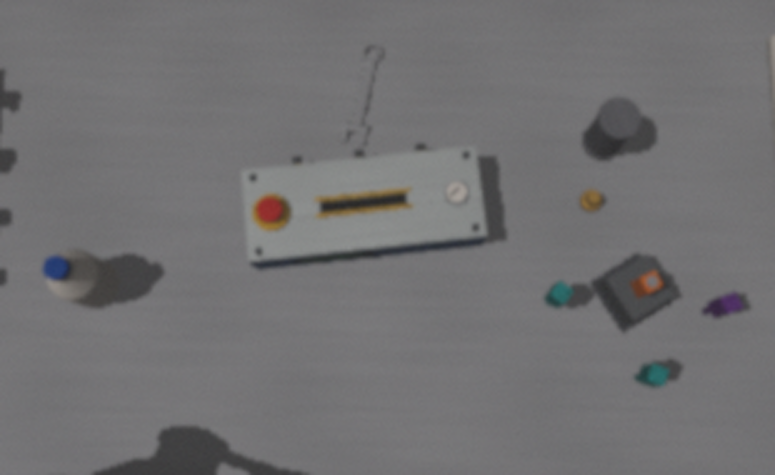

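View pics/s2.png

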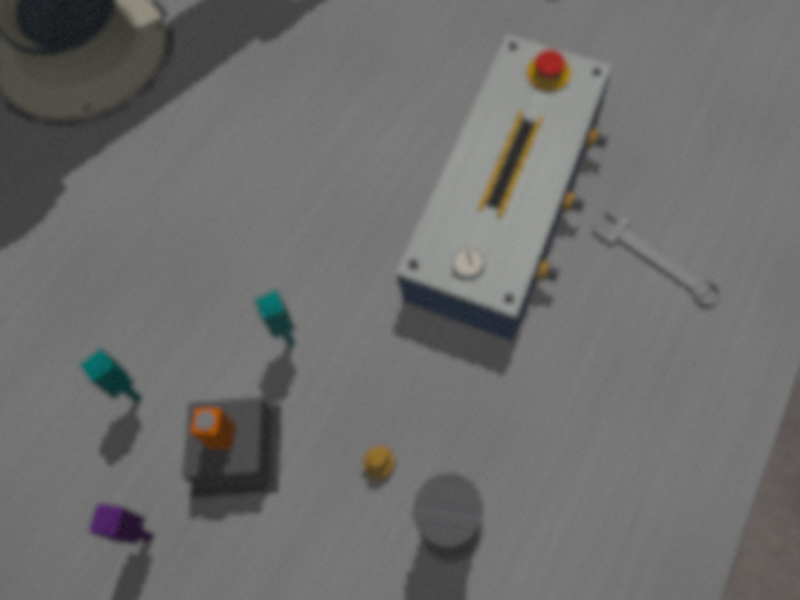

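Top crop: the orange rod top is at (652,282) in the crop, full frame (351,213). Turquoise ones are to its left and below, purple to its right. The slot runs from (322,206) to (405,197), with the red button (the box's +y) on the left. Next I measure the box yaw and the rod, then go look from the wrist.

```bash
cat >> h.py <<'E'
def mask(p,name):
    h=cv2.cvtColor(p["pixels"],cv2.COLOR_RGB2HSV); H,S,V=[h[...,i].astype(int) for i in range(3)]
    return {"orange":(H>=5)&(H<=14)&(S>150)&(V>90),"red":((H<4)|(H>174))&(S>150)&(V>80),"yellow":(H>14)&(H<32)&(S>110)&(V>80)}[name]
def blobs(m,amin=8):
    n,l,st,c=cv2.connectedComponentsWithStats(m.astype(np.uint8)); return [(st[i],c[i],l==i) for i in range(1,n) if st[i][4]>=amin]
E
python3 - <<'E'
from h import *
for n in("top","scene"):
    p=bot.grab_frame(n)
    for c in("orange","red","yellow"):
        for st,ct,m in blobs(mask(p,c)):
            z={"orange":.12,"red":.1,"yellow":.08}[c]
            pts=np.argwhere(m)[:,::-1]
            P=np.array([at_z(p,q,z)[:2] for q in pts]); e,v=np.linalg.eigh(np.cov(P.T))
            print(n,c,st,ct.round(1),P.mean(0).round(4),"axis",v[:,1].round(3),np.sqrt(e).round(4))
    for d in bot.tip_of(p,"slot"): print(d, at_z(p,d["centre"],.08))
s=bot.get_state(); print(s["t"])
E
```

```text
top orange [196 179   7   4   8] [199.4 179.8] [0.5783 0.1766] axis [0.415 0.91 ] [0.0022 0.0084]
top orange [192 180   9   9  15] [194.8 185.3] [0.5592 0.1914] axis [-0.752 -0.66 ] [0.005  0.0122]
top orange [344 211   7   6  25] [346.5 214.1] [ 0.462  -0.3131] axis [-0.785 -0.619] [0.0046 0.0058]
top red [ 55 149  10  15  52] [ 59.8 156.6] [0.6644 0.6615] axis [-0.843 -0.538] [0.0031 0.0176]
top red [194 180   9   8  58] [197.8 183.6] [0.5692 0.1844] axis [0.179 0.984] [0.0073 0.0076]
top red [ 53 198   4  21  55] [ 54.3 207.6] [0.487 0.663] axis [-1.    -0.002] [0.0027 0.019 ]
top yellow [ 0 98 11  2 19] [ 5.2 98.4] [0.8868 0.8881] axis [0.019 1.   ] [0.0019 0.0105]
top yellow [ 78 134   7   4  23] [ 81.5 135.3] [0.7478 0.6026] axis [0.206 0.979] [0.0038 0.0066]
top yellow [ 76 158   7   6  35] [ 79.3 160.1] [0.6573 0.6029] axis [0.439 0.898] [0.0052 0.0071]
top yellow [237 177  10   2  12] [241.2 177.3] [0.5958 0.0371] axis [-0.123  0.992] [0.0013 0.01  ]
top yellow [323 177   7   7  41] [326.  179.9] [ 0.5868 -0.2577] axis [-0.644  0.765] [0.006  0.0069]
top yellow [219 179   8 
[... 2061 characters left out ...]
cene yellow [252 166  17  37  79] [260.  184.6] [0.5741 0.0544] axis [-0.109  0.994] [0.0017 0.0348]
scene yellow [260 169  16  37  87] [266.9 186.4] [0.5932 0.0577] axis [-0.111  0.994] [0.0019 0.0353]
scene yellow [295 172   4   5  14] [296.7 174.1] [0.6499 0.131 ] axis [-0.282  0.959] [0.0025 0.0044]
scene yellow [286 197   3   6  16] [287.  199.5] [0.6588 0.0454] axis [-0.277  0.961] [0.0021 0.005 ]
scene yellow [275 224   4   7  19] [276.6 227.2] [ 0.6681 -0.04  ] axis [-0.135  0.991] [0.0022 0.0052]
scene yellow [206 299  11  12 107] [211.3 304.2] [ 0.6164 -0.2813] axis [-0.909  0.416] [0.0063 0.0071]
{'centre': [261.8, 184.7], 'confidence': 0.77} [0.57860158 0.05568589 0.08      ]
1.8
```

```bash
python3 -m crank '[0,0,0.083,-0.0495,0,-0.005,0.085, 0,0,0.083,-0.0495,0,-0.005,0.085, 0,0,0.083,-0.0495,0,-0.005,0.085, 0,0,0.083,-0.0495,0,-0.005,0.085, 0,0,0.083,-0.0495,0,-0.005,0.085, 0,0,0.083,-0.0495,0,-0.005,0.085, 0,0,0.083,-0.0495,0,-0.005,0.085, 0,0,0.083,-0.0495,0,-0.005,0.085, 0,0,0.083,-0.0495,0,-0.005,0.085, 0,0,0.083,-0.0495,0,-0.005,0.085, 0,0,0.083,-0.0495,0,0,0.085, 0,0,0.083,-0.0495,0,0,0.085]' 40
```

```text
t: 3.0
position: [0.5829, 0.2097, 0.2922]
eef_rot: [0.0, 0.585, 0.811, 0.0]
ft_force: [0.4, -0.1, 0.2]
opening: 0.0851
grip_force: 0.0
```

```bash
python3 -m crank '[0,0,0.085,-0.0495,-0.005,0,0.085, 0,0,0.085,-0.0495,-0.005,0,0.085, 0,0,0.085,-0.0495,-0.005,0,0.085, 0,0,0.085,-0.0495,-0.005,0,0.085, 0,0,0.085,-0.0495,-0.005,0,0.085, 0,0,0.085,-0.0495,-0.005,0,0.085, 0,0,0.085,-0.0495,-0.005,0,0.085, 0,0,0.085,-0.0495,-0.005,0,0.085, 0,0,0.085,-0.0495,-0.005,0,0.085, 0,0,0.085,-0.0495,-0.005,0,0.085, 0,0,0.085,-0.04,0,0,0.085, 0,0,0,0,0,0,0.085]'
python3 - <<'E'
from h import *
p=bot.grab_frame("wrist"); cv2.imwrite("pics/w1.png",cv2.resize(p["pixels"][:,:,::-1],(768,576)))
s=bot.get_state(); print(s["position"],s["eef_rot"],s["joints"])
for st,ct,m in blobs(mask(p,"orange"),30): print(st,ct)
for d in bot.search_frame(p,"rod"): print(d)
E
```

```text
t: 4.2
position: [0.4832, -0.304, 0.2922]
eef_rot: [0.0, 0.889, 0.458, -0.001]
ft_force: [-0.3, 0.9, 1.0]
opening: 0.0848
grip_force: 0.0
[ 0.48450782 -0.30194067  0.29225537] [ 2.22363535e-05  8.87780802e-01  4.60266492e-01 -6.32591322e-05] [-6.16811539e-01  2.84748560e-02  1.20695996e+00 -1.40675904e-04
  1.90617624e+00 -2.65222004e-03]
[248 171  28  38 523] [261.53919694 187.61950287]
[497 325  15  13  68] [503.72058824 331.19117647]
{'bbox': [172.1, 214.6, 200.4, 266.6], 'confidence': 0.95}
{'bbox': [251.2, 172.8, 275.0, 210.0], 'confidence': 0.92}
{'bbox': [280.9, 232.0, 306.0, 287.6], 'confidence': 0.73}
{'bbox': [170.4, 101.4, 206.4, 125.1], 'confidence': 0.6}
{'bbox': [225.4, 131.8, 300.0, 215.0], 'confidence': 0.53}
```

View pics/w1.png

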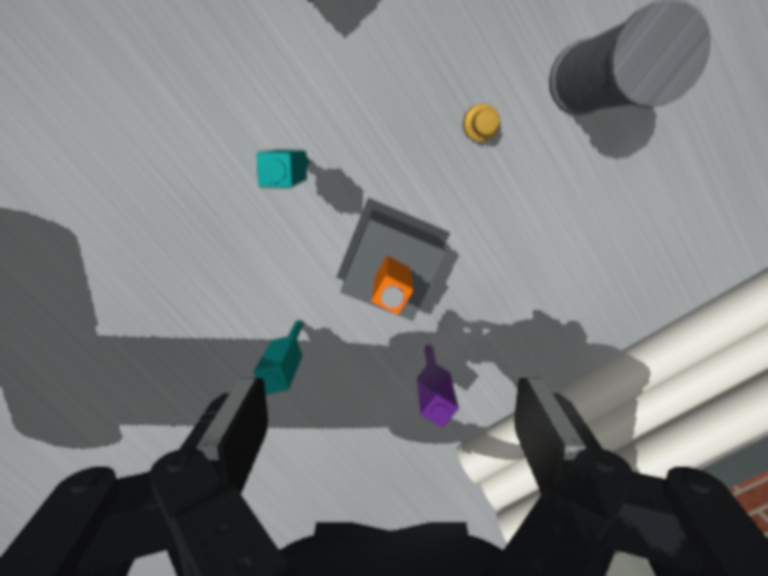

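Wrist view: the orange rod stands upright in its stand, with the top's circle at (392,296). Its top face corners are about (383,276), (414,289), (404,315) and (373,303). Turquoise is at upper left and lower left, purple below.

```bash
python3 - <<'E'
from h import *
p=bot.grab_frame("wrist"); h=cv2.cvtColor(p["pixels"],cv2.COLOR_RGB2HSV)
print(at_depth(p,(261.3,197.3)), at_z(p,(261.3,197.3),.12))
X=np.zeros(p["depth"].shape,bool)
for v in range(165,220):
    for u in range(240,285):
        q=at_depth(p,(u,v)); X[v,u]=q[2]>.112
P=np.array([at_z(p,q[::-1],.12)[:2] for q in np.argwhere(X)])
print(len(P),P.mean(0)); r=cv2.minAreaRect((P*1000).astype(np.float32)); print(r)
m=(h[...,2]>190)&(h[...,1]>150)&mask(p,"orange")
P=np.array([at_z(p,q[::-1],.12)[:2] for q in np.argwhere(m)]);P=P[np.abs(P-[.46,-.31]).max(1)<.06];print(len(P),cv2.minAreaRect((P*1000).astype(np.float32)))
# stand orientation
S=[at_depth(p,(u,v)) for v in range(120,230) for u in range(215,320)]
S=np.array([q[:2] for q in S if .055<q[2]<.065]);print(cv2.minAreaRect((S*1000).astype(np.float32)))
R0=R.from_quat(np.roll(bot.get_state()["eef_rot"],-1)).as_matrix();print(R0.round(3),bot.get_state()["position"])
E
```

```text
[ 0.47143429 -0.32019242  0.12289476] [ 0.47083945 -0.32106072  0.12      ]
486 [ 0.46904205 -0.32384398]
((469.97454833984375, -316.118896484375), (57.92639923095703, 31.471269607543945), 81.6395034790039)
177 ((468.2635803222656, -323.83135986328125), (21.963499069213867, 22.71542739868164), 26.571521759033203)
((468.0075988769531, -325.36236572265625), (70.59918212890625, 70.21781158447266), 31.602508544921875)
[[ 0.573  0.82   0.   ]
 [ 0.82  -0.573  0.   ]
 [ 0.001  0.    -1.   ]] [ 0.48594478 -0.29969624  0.29231542]
```

```bash
python3 - <<'E'
from h import *
p=bot.grab_frame("wrist")
for n,q in dict(purple=(437,408),t1=(272,382),t2=(276,170)).items():
    q=np.array(q)*2/3; print(n,at_depth(p,q),at_z(p,q,.116))
C=np.array([at_z(p,np.array(q)*2/3,.12)[:2] for q in[(383,276),(414,289),(404,315),(373,303)]]);print(C,C.mean(0))
d=np.roll(C,-1,0)-C; print(np.degrees(np.arctan2(d[:,1],d[:,0])),np.linalg.norm(d,axis=1))
c=cv2.resize(p["pixels"][160:225,230:295,::-1],(520,520),interpolation=cv2.INTER_CUBIC);cv2.imwrite("pics/c1.png",c)
s=bot.get_state();print(s["t"],s["position"])
E
```

```text
purple [ 0.44525991 -0.42216284  0.11648107] [ 0.44512158 -0.42246492  0.116     ]
t1 [ 0.35142018 -0.3258961   0.11805705] [ 0.35019551 -0.32654802  0.116     ]
t2 [ 0.45882074 -0.2022232   0.11882085] [ 0.45812855 -0.20197781  0.116     ]
[[ 0.47492434 -0.30389003]
 [ 0.48776323 -0.32500111]
 [ 0.47018063 -0.33777066]
 [ 0.45679743 -0.31673221]] [ 0.47241641 -0.3208485 ]
[ -58.69373978 -144.01058478  122.46167508   35.31602548] [0.0247086  0.02173038 0.02493444 0.022215  ]
4.4 [ 0.48628254 -0.29916767  0.2923531 ]
```

View pics/c1.png

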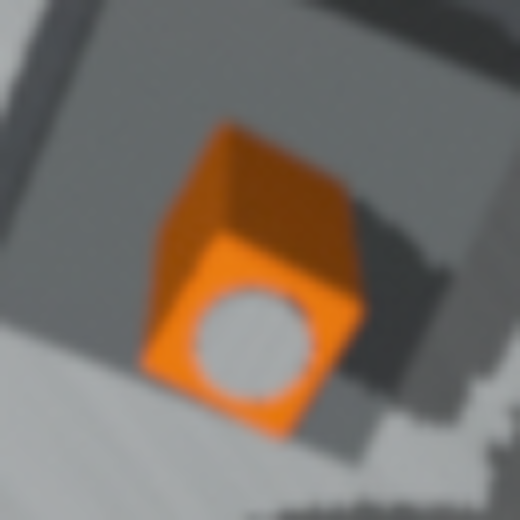

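```bash
python3 - <<'E'
from h import *
p=bot.grab_frame("wrist")
C=np.array([at_z(p,np.array(q)/8+[229.5,159.5],.12)[:2] for q in[(225,238),(362,308),(284,438),(145,362)]]);print(C,C.mean(0))
d=np.roll(C,-1,0)-C; print(np.degrees(np.arctan2(d[:,1],d[:,0])),np.linalg.norm(d,axis=1))
s=bot.get_state();M=R.from_quat(np.roll(s["eef_rot"],-1)).as_matrix();a=np.degrees(np.arctan2(M[1,1],M[0,1]));print(s["position"],a)
print(M.T@(np.r_[C.mean(0),.12]-s["position"]))
E
```

```text
[[ 0.47386222 -0.30972133]
 [ 0.4835289  -0.32886325]
 [ 0.46364944 -0.33874991]
 [ 0.45429802 -0.31824288]] [ 0.46883464 -0.32389434]
[ -63.20619913 -153.55744063  114.51347334   23.53642699] [0.0214443  0.02220223 0.02253858 0.02133951]
[ 0.48647275 -0.29887429  0.29231487] -34.826988807247936
[-0.03067271 -0.0001984   0.172304  ]
```

```bash
python3 -m crank '[0,0,0,-0.0305,0,0,0.065, 0,0,0.129,0,0,0.02,0.065, 0,0,0.129,0,0,0.02,0.065, 0,0,0.129,0,0,0.02,0.065, 0,0,0.128,0,0,0.02,0.065, 0,0,0,0,0,0.04,0.065,0,0,0,0,0,0,0.065,0,0,0,0,0,0,0.065]' 100
python3 - <<'E'
from h import *
s=bot.get_state();M=R.from_quat(np.roll(s["eef_rot"],-1)).as_matrix();a=np.degrees(np.arctan2(M[1,1],M[0,1]));print(s["t"],s["position"],a)
print(M.T@(np.r_[.4687,-.3243,.092]-s["position"]))
E
```

```text
t: 5.25
position: [0.4686, -0.3238, 0.1722]
eef_rot: [-0.001, 0.975, 0.222, -0.001]
ft_force: [0.6, -0.7, 1.1]
opening: 0.0648
grip_force: 0.0
5.25 [ 0.46862922 -0.32378099  0.1721568 ] -64.32925311421609
[-0.00010136  0.00063482  0.08015594]
```

```bash
python3 -m crank '[0,0,0,0,0.0005,0.03,0.065, 0,0,0,0,0,0.03,0.065, 0,0,0,0,0,0.02,0.065, 0,0,0,0,0,0,0.065, 0,0,0,0,0,0,0.01, 0,0,0,0,0,0,0.01, 0,0,0,0,0,0,0.01, 0,0,0,0,0,0,0.01, 0,0,0,0,0,0,0.01]' 100; python3 -m crank '[0,0,0,0,0,-0.01,0.01,0,0,0,0,0,-0.03,0.01,0,0,0,0,0,-0.04,0.01,0,0,0,0,0,-0.04,0.01,0,0,0,0,0,0,0.01,0,0,0,0,0,0,0.01]'
python3 - <<'E'
from h import *
s=bot.get_state();M=R.from_quat(np.roll(s["eef_rot"],-1)).as_matrix();a=np.degrees(np.arctan2(M[1,1],M[0,1]));print(s,a)
p=bot.grab_frame("wrist");cv2.imwrite("pics/w2.png",cv2.resize(p["pixels"][:,:,::-1],(768,576)))
E
```

```text
t: 6.15
position: [0.4696, -0.326, 0.0952]
eef_rot: [0.002, 0.975, 0.221, 0.002]
ft_force: [0.2, 0.9, 6.3]
opening: 0.0226
grip_force: 98.6
t: 6.75
position: [0.4689, -0.3257, 0.214]
eef_rot: [0.001, 0.975, 0.221, 0.001]
ft_force: [0.6, 0.3, -2.8]
opening: 0.0229
grip_force: 99.5
{'t': 6.75, 'joints': array([-6.66650387e-01,  6.13655701e-03,  1.36838337e+00, -5.87414064e-05,
        1.76419287e+00,  4.58412381e-01]), 'joint_vel': array([-0.00125114,  0.02796207,  0.06520931,  0.00192295, -0.0077047 ,
       -0.00086606]), 'joint_efforts': array([ 3.00505164e-02, -4.55155206e+01, -4.53495562e+01, -1.31716359e-03,
        4.83754941e-02, -1.64885350e-04]), 'position': array([ 0.46890298, -0.32570215,  0.21397275]), 'eef_rot': array([1.13663549e-03, 9.75268069e-01, 2.21020630e-01, 8.84464410e-04]), 'ft_force': array([ 0.62639647,  0.29312247, -2.82214165]), 'torque': array([ 0.0172557 ,  0.01630021, -0.01631635]), 'grip_force': 99.4553017616272, 'opening': 0.022903806628868414} -64.46209127104218
```

View pics/w2.png

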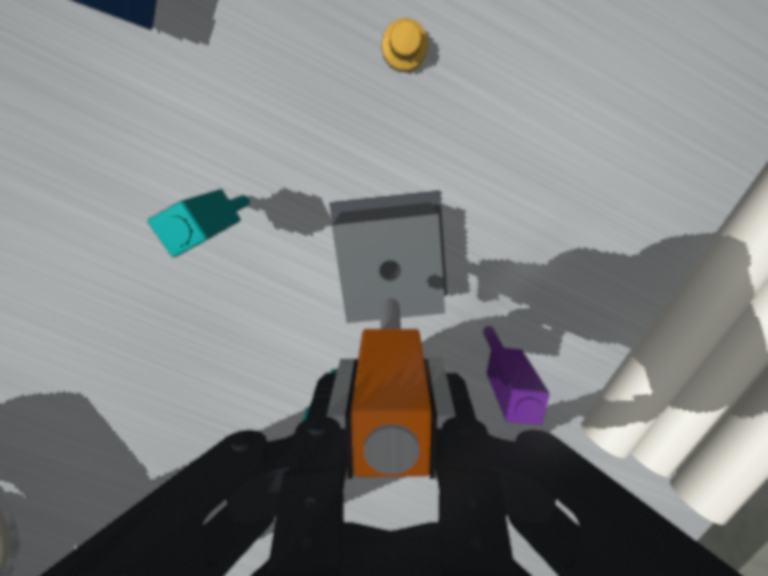

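Rod held straight; the empty hole shows at (390,270). Now I turn to the box yaw and go above the slot.

```bash
python3 -m crank '[0,0,0.112,0,0,-0.008,0.01,0,0,0.112,0,0,-0.008,0.01,0,0,0.112,0,0,-0.008,0.01,0,0,0,0.0195,-0.046,0,0.01,0,0,0,0.0195,-0.046,0,0.01,0,0,0,0.0195,-0.046,0,0.01,0,0,0,0.0195,-0.046,0,0.01,0,0,0,0.0195,-0.046,0,0.01,0,0,0,0.0195,-0.046,0,0.01,0,0,0,0.0195,-0.046,0,0.01,0,0,0,0.0195,-0.046,0,0.01]'; python3 -m crank '[0,0,0,0,0,0,0.01,0,0,0,0,0,0,0.01,0,0,0,0,0,0,0.01]'
python3 - <<'E'
from h import *
s=bot.get_state();M=R.from_quat(np.roll(s["eef_rot"],-1)).as_matrix();a=np.degrees(np.arctan2(M[1,1],M[0,1]));print(s["t"],s["position"],a,s["ft_force"])
p=bot.grab_frame("wrist");cv2.imwrite("pics/w3.png",cv2.resize(p["pixels"][:,:,::-1],(768,576)))
for c in("yellow",):
  for st,ct,m in blobs(mask(p,c),40):
    P=np.array([at_z(p,q[::-1],.08)[:2] for q in np.argwhere(m)]); e,v=np.linalg.eigh(np.cov(P.T));b=v[:,1]*np.sign(v[1,1])
    t=P@b; print(st,P.mean(0).round(4),b.round(4),np.sqrt(e).round(4),t.min(),t.max(),np.degrees(np.arctan2(b[1],b[0])),"depth z",np.median([at_depth(p,q[::-1])[2] for q in np.argwhere(m)]))
E
```

```text
t: 7.9
position: [0.5827, 0.0595, 0.2336]
eef_rot: [0.0, 0.998, 0.055, -0.002]
ft_force: [1.1, -0.2, -1.8]
opening: 0.0229
grip_force: 99.3
t: 8.2
position: [0.5828, 0.0567, 0.2347]
eef_rot: [0.0, 0.999, 0.055, -0.001]
ft_force: [-0.2, -0.4, -2.0]
opening: 0.0228
grip_force: 99.3
8.2 [0.58275943 0.05674412 0.23470893] -83.74493251081797 [-0.18178015 -0.36762388 -1.96643132]
[165  99  20  10 188] [0.6463 0.1459] [-0.1432  0.9897] [0.0025 0.0051] 0.04243129208920907 0.06087106455327288 98.23025050257581 depth z 0.04486050884045223
[249  99  20  10 193] [0.6549 0.0677] [-0.1318  0.9913] [0.0025 0.0052] -0.028228183908790415 -0.01033071574254292 97.57635877820027 depth z 0.04493969531750558
[332  99  21  10 193] [ 0.6634 -0.0103] [-0.0912  0.9958] [0.0025 0.0053] -0.07988563729226181 -0.061082693158156565 95.23317918448892 depth z 0.044954353897326826
[105 153  53  50 994] [0.575  0.1816] [0.7553 0.6554] [0.0105 0.0161] 0.5270026729849979 0.5791674704231866 40.95120695317984 depth z 0.08446286083614435
[192 165 134   6 706] [0.5942 0.0603] [-0.1073  0.9942] [0.0016 0.0381] -0.06979302446393457 0.06371287419778582 96.16116767416068 depth z 0.08199886571636675
[193 186 131   5 554] [0.572  0.0576] [-0.1106  0.9939] [0.0013 0.0388] -0.07136321400293322 0.06237984434517181 96.35042093723409 depth z 0.08199903088877472
```

View pics/w3.png

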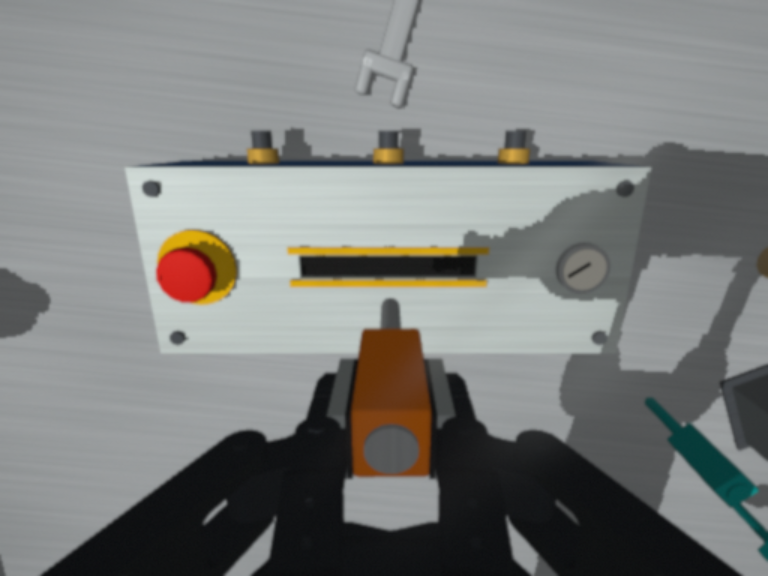

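Wrist view: the slot runs (300..477, 267) in the 768-wide picture, the rod tip is at (390,302). The slot midline matches the TCP to about 1 mm. I check the tip cross-position once, while moving to the slot's -y part (box y = -30 mm).

```bash
python3 -m crank '[0,0,0,0.0005,0.0265,0.02,0.01,0,0,0,0,0,0.02,0.01,0,0,0,0,0,0,0.01,0,0,0,0,0,0,0.01]'
cat >> h.py <<'E'
B=np.array([[.9941,.1086],[-.1086,.9941]]); MID=np.array([.583,.060])
def rep(s=None):
    s=s or bot.get_state(); M=R.from_quat(np.roll(s["eef_rot"],-1)).as_matrix()
    tip=s["position"]+.091*M[:,2]; b=B@(tip[:2]-MID)
    print("t",round(s["t"],2),"tip box x,y mm",(b*1000).round(1),"below cover",round((.08-tip[2])*1000,1),"F box",(B@s["ft_force"][:2]).round(1),s["ft_force"][2].round(1))
E
python3 - <<'E'
from h import *
B=np.array([[.9941,.1086],[-.1086,.9941]]) 
rep(); p=bot.grab_frame("wrist");cv2.imwrite("pics/w4.png",cv2.resize(p["pixels"][130:280,180:380,::-1],(800,600),interpolation=2))
for st,ct,m in blobs(mask(p,"yellow"),300):
    P=np.array([at_z(p,q[::-1],.08)[:2] for q in np.argwhere(m)]); print(((B@(P.mean(0)-MID))*1000).round(1))
t=bot.tip_of(p,"rod_tip")[:1]; print(t,[(B@(at_z(p,d["centre"],bot.get_state()["position"][2]-.091)[:2]-MID)*1000).round(1) for d in t])
E
```

```text
t: 8.65
position: [0.5863, 0.0302, 0.1963]
eef_rot: [-0.0, 0.999, 0.054, -0.0]
ft_force: [0.1, 0.4, -1.4]
opening: 0.0226
grip_force: 99.6
t 8.65 tip box x,y mm [ -0.1 -30. ] below cover -25.3 F box [0.2 0.4] -1.4
[  4.7 122.1]
[11.5  1.3]
[-11.5  22. ]
[{'centre': [429.7, 284.5], 'confidence': 0.7}] [array([ -79.5, -180.2])]
```

View pics/w4.png

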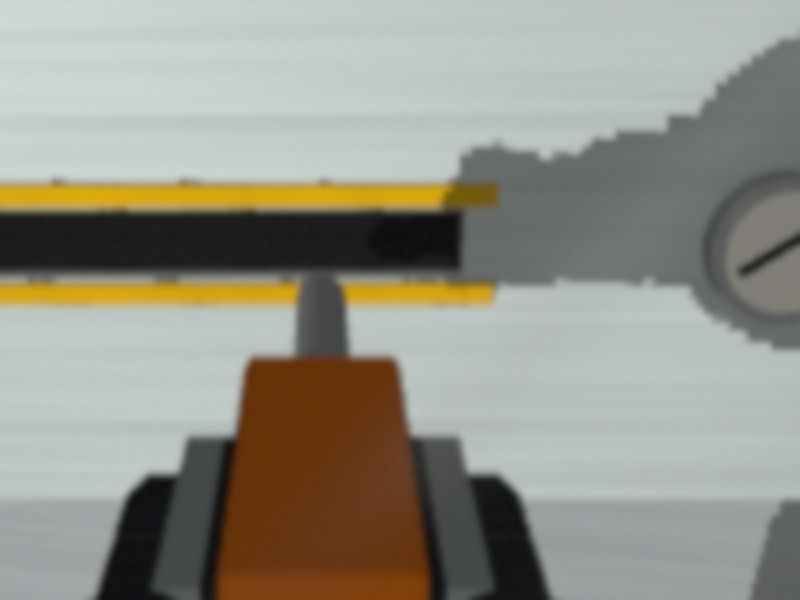

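The tip's far edge is at crop (321,276), just in front of the slot as seen obliquely; that fits a tip still 25 mm above the cover.

```bash
python3 - <<'E'
from h import *
p=bot.grab_frame("wrist")
print((B@(at_z(p,(260,198.7),.1053)[:2]-MID)*1000).round(1))
E
python3 -m crank '[0,0,0,0,0,0.012,0.01,0,0,0,0,0,0.012,0.01,0,0,0,0,0,0.012,0.01,0,0,0,0,0,0,0.01,0,0,0,0,0,0,0.01]'; python3 -c "from h import *;rep()"
```

```text
[  2.4 -27.8]
t: 9.3
position: [0.5863, 0.0313, 0.1593]
eef_rot: [-0.0, 0.998, 0.055, -0.001]
ft_force: [0.0, -0.0, -1.2]
opening: 0.0226
grip_force: 99.6
t 9.3 tip box x,y mm [  0.  -28.9] below cover 11.7 F box [ 0. -0.] -1.2
```

In the slot with no force. Next I touch down on the face.

```bash
python3 -m crank '[0,0,0,0,0,0.003,0.01,0,0,0,0,0,0.003,0.01,0,0,0,0,0,0,0.01]'|grep -E 'posi|ft'; for i in 1; do python3 -m crank '[0,0,0,0,0,0.001,0.01,0,0,0,0,0,0,0.01]'|grep -E 'posi|ft';  python3 -m crank '[0,0,0,0,0,0.001,0.01,0,0,0,0,0,0,0.01]'|grep -E 'posi|ft'; done
```

```text
position: [0.5866, 0.0312, 0.154]
ft_force: [1.1, -0.1, -1.8]
position: [0.5867, 0.0312, 0.1533]
ft_force: [-0.6, -1.0, -1.7]
position: [0.5867, 0.0312, 0.1522]
ft_force: [-0.6, -0.8, -0.6]
```

```bash
python3 -m crank '[0,0,0,0,0,0.0005,0.01,0,0,0,0,0,0,0.01]'|grep -E 'posi|ft';  python3 -m crank '[0,0,0,0,0,0.0005,0.01,0,0,0,0,0,0,0.01]'|grep -E 'posi|ft';python3 -m crank '[0,0,0,0,0,0.0005,0.01,0,0,0,0,0,0,0.01]'|grep -E 'posi|ft'
```

```text
position: [0.5867, 0.0312, 0.1517]
ft_force: [0.7, 0.2, -1.7]
position: [0.5867, 0.0312, 0.1513]
ft_force: [-0.8, -0.3, -2.1]
position: [0.5868, 0.0313, 0.1511]
ft_force: [-0.1, 0.3, 0.6]
```

```bash
python3 -m crank '[0,0,0,0,0,0.0005,0.01,0,0,0,0,0,0,0.01,0,0,0,0,0,0,0.01]'|grep -E 'posi|ft';  python3 -m crank '[0,0,0,0,0,0.0005,0.01,0,0,0,0,0,0,0.01,0,0,0,0,0,0,0.01]'|grep -E 'posi|ft'
```

```text
position: [0.5869, 0.0312, 0.1511]
ft_force: [-1.2, -0.0, 4.2]
position: [0.5869, 0.0313, 0.151]
ft_force: [-3.1, 0.4, 7.4]
```

Face found at tip z 0.060, about 7 N per mm. I back off 0.5 mm and slide towards +y.

```bash
python3 -m crank '[0,0,0,0,0,-0.0005,0.01,0,0,0,0,-0.0015,0,0.01,0,0,0,0,-0.0015,0,0.01]'|grep -E 'posi|ft'
python3 -m crank '[0,0,0,0,-0.0015,0,0.01,0,0,0,0,-0.0015,0,0.01]'|grep -E 'posi|ft'
python3 -m crank '[0,0,0,0,-0.0015,0,0.01,0,0,0,0,-0.0015,0,0.01]'|grep -E 'posi|ft'
python3 -m crank '[0,0,0,0,-0.0015,0,0.01,0,0,0,0,-0.0015,0,0.01]'|grep -E 'posi|ft'
python3 -m crank '[0,0,0,0,-0.0015,0,0.01,0,0,0,0,-0.0015,0,0.01]'|grep -E 'posi|ft'
```

```text
position: [0.5868, 0.0327, 0.1511]
ft_force: [-0.2, -4.6, 4.8]
position: [0.5867, 0.0357, 0.1511]
ft_force: [0.1, -4.2, 5.7]
position: [0.5865, 0.0388, 0.1511]
ft_force: [0.2, -4.9, 4.4]
position: [0.5861, 0.0418, 0.1511]
ft_force: [0.2, -3.5, 5.3]
position: [0.5858, 0.0448, 0.1511]
ft_force: [0.8, -5.5, 4.1]
```

```bash
for i in a; do python3 -m crank '[0,0,0,0,-0.0015,0,0.01,0,0,0,0,-0.0015,0,0.01]'|grep -E 'posi|ft'
python3 -m crank '[0,0,0,0,-0.0015,0,0.01,0,0,0,0,-0.0015,0,0.01]'|grep -E 'posi|ft'
python3 -m crank '[0,0,0,0,-0.0015,0,0.01,0,0,0,0,-0.0015,0,0.01]'|grep -E 'posi|ft'
python3 -m crank '[0,0,0,0,-0.0015,0,0.01,0,0,0,0,-0.0015,0,0.01]'|grep -E 'posi|ft'; done
```

```text
position: [0.5855, 0.0478, 0.1511]
ft_force: [0.9, -4.7, 4.8]
position: [0.5852, 0.0508, 0.1511]
ft_force: [0.1, -4.4, 5.4]
position: [0.5849, 0.0538, 0.1511]
ft_force: [0.5, -3.2, 5.4]
position: [0.5845, 0.0568, 0.151]
ft_force: [1.1, -4.5, 4.7]
```

```bash
for i in a; do python3 -m crank '[0,0,0,0,-0.0015,0,0.01,0,0,0,0,-0.0015,0,0.01]'|grep -E 'posi|ft'
python3 -m crank '[0,0,0,0,-0.0015,0,0.01,0,0,0,0,-0.0015,0,0.01]'|grep -E 'posi|ft'
python3 -m crank '[0,0,0,0,-0.0015,0,0.01,0,0,0,0,-0.0015,0,0.01]'|grep -E 'posi|ft'
python3 -m crank '[0,0,0,0,-0.0015,0,0.01,0,0,0,0,-0.0015,0,0.01]'|grep -E 'posi|ft'; done
```

```text
position: [0.584, 0.0603, 0.1508]
ft_force: [0.6, -3.4, 3.1]
position: [0.5824, 0.0649, 0.1488]
ft_force: [-0.9, 1.1, -1.5]
position: [0.5823, 0.0676, 0.1492]
ft_force: [0.5, -0.1, -0.8]
position: [0.5823, 0.0701, 0.15]
ft_force: [0.1, -2.4, -2.2]
```

The hole was felt: z fell and the force went to zero at y ≈ 0.062–0.069. I go back to its middle and descend.

```bash
python3 -m crank '[0,0,0,0,0.002,0,0.01,0,0,0,0,0.0025,0,0.01,0,0,0,0,0,0,0.01]'|grep -E 'posi|ft'
python3 -m crank '[0,0,0,0,0,0.0015,0.01,0,0,0,0,0,0,0.01,0,0,0,0,0,0,0.01]'|grep -E 'posi|ft'
python3 -m crank '[0,0,0,0,0,0.0015,0.01,0,0,0,0,0,0,0.01,0,0,0,0,0,0,0.01]'|grep -E 'posi|ft'; python3 -c "from h import *;rep()"
```

```text
position: [0.583, 0.0651, 0.1503]
ft_force: [0.2, -0.4, -2.1]
position: [0.5828, 0.0655, 0.1486]
ft_force: [-0.3, -1.1, -2.0]
position: [0.5828, 0.0656, 0.1472]
ft_force: [0.4, -0.4, -1.5]
t 14.8 tip box x,y mm [0.4 5.5] below cover 23.8 F box [ 0.4 -0.5] -1.5
```

```bash
python3 -m crank '[0,0,0,0,0,0.003,0.01,0,0,0,0,0,0.003,0.01,0,0,0,0,0,0.003,0.01,0,0,0,0,0,0,0.01]'|grep -E 'posi|ft'
python3 -m crank '[0,0,0,0,0,0.003,0.01,0,0,0,0,0,0.003,0.01,0,0,0,0,0,0.003,0.01,0,0,0,0,0,0.002,0.01,0,0,0,0,0,0,0.01,0,0,0,0,0,0,0.01]'|grep -E 'posi|ft'; python3 -c "from h import *;rep()"
```

```text
position: [0.5825, 0.0655, 0.1374]
ft_force: [0.6, 0.0, -1.7]
position: [0.5829, 0.0655, 0.1273]
ft_force: [0.6, -0.6, -1.3]
t 15.8 tip box x,y mm [0.5 5.5] below cover 43.7 F box [ 0.5 -0.7] -1.3
```

Deep in the hole (23.7 mm). Now the direction test towards +y.

```bash
python3 -m crank '[0,0,0,0,-0.0015,0,0.01,0,0,0,0,-0.0015,0,0.01,0,0,0,0,0,0,0.01]'|grep -E 'posi|ft'
for k in 1; do python3 -m crank '[0,0,0,0,-0.0015,0,0.01,0,0,0,0,-0.0005,0,0.01]'|grep -E 'posi|ft'
python3 -m crank '[0,0,0,0,-0.0015,0,0.01,0,0,0,0,-0.0005,0,0.01]'|grep -E 'posi|ft'
python3 -m crank '[0,0,0,0,-0.0015,0,0.01,0,0,0,0,-0.0005,0,0.01]'|grep -E 'posi|ft'; done;  python3 -c "from h import *;rep()"
```

```text
position: [0.5826, 0.0687, 0.1274]
ft_force: [-0.4, 0.2, -1.5]
position: [0.5826, 0.0694, 0.1274]
ft_force: [1.0, -5.9, -1.2]
position: [0.5825, 0.0699, 0.1275]
ft_force: [1.1, -10.2, -0.7]
position: [0.5824, 0.0709, 0.1275]
ft_force: [0.5, -11.6, -1.1]
t 16.7 tip box x,y mm [ 0.6 10.3] below cover 43.5 F box [ -0.7 -11.6] -1.1
```

```bash
for k in 1; do python3 -m crank '[0,0,0,0,-0.001,0,0.01,0,0,0,0,-0.001,0,0.01]'|grep -E 'posi|ft'
python3 -m crank '[0,0,0,0,-0.001,0,0.01,0,0,0,0,-0.001,0,0.01]'|grep -E 'posi|ft'
python3 -m crank '[0,0,0,0,-0.001,0,0.01,0,0,0,0,-0.001,0,0.01]'|grep -E 'posi|ft'; done;  python3 -c "from h import *;rep()"
```

```text
position: [0.5822, 0.0727, 0.1275]
ft_force: [1.1, -11.4, -0.6]
position: [0.5821, 0.0734, 0.1275]
ft_force: [0.6, -16.2, -0.3]
position: [0.5821, 0.0739, 0.1276]
ft_force: [1.7, -21.8, -1.2]
t 17.3 tip box x,y mm [ 0.6 12.8] below cover 43.4 F box [ -0.7 -21.9] -1.2
```

Blocked on +y (force rises past 20 N after about 3 mm), so the bar gives towards -y.

```bash
python3 -m crank '[0,0,0,0,0.003,0,0.01,0,0,0,0,0.003,0,0.01,0,0,0,0,0.003,0,0.01,0,0,0,0,0.003,0,0.01,0,0,0,0,0.003,0,0.01,0,0,0,0,0.002,0,0.01]'|grep -E 'posi|ft'
python3 -m crank '[0,0,0,0,0.002,0,0.01,0,0,0,0,0.002,0,0.01,0,0,0,0,0.002,0,0.01]'|grep -E 'posi|ft'
python3 -m crank '[0,0,0,0,0.002,0,0.01,0,0,0,0,0.002,0,0.01,0,0,0,0,0.002,0,0.01]'|grep -E 'posi|ft';  python3 -c "from h import *;rep()"
```

```text
position: [0.5829, 0.065, 0.1272]
ft_force: [-0.8, 6.8, -1.6]
position: [0.5833, 0.0619, 0.1273]
ft_force: [-2.0, 12.1, -1.0]
position: [0.5839, 0.0561, 0.1273]
ft_force: [-1.2, 11.6, -0.2]
t 18.5 tip box x,y mm [ 0.5 -3.3] below cover 43.7 F box [ 0.  11.7] -0.2
```

```bash
python3 -m crank '[0,0,0,0,0.002,0,0.01,0,0,0,0,0.002,0,0.01,0,0,0,0,0.002,0,0.01,0,0,0,0,0.002,0,0.01]'|grep -E 'posi|ft'
python3 -m crank '[0,0,0,0,0.002,0,0.01,0,0,0,0,0.002,0,0.01]'|grep -E 'posi|ft'
python3 -m crank '[0,0,0,0,0.001,0,0.01,0,0,0,0,0.001,0,0.01]'|grep -E 'posi|ft'
python3 -m crank '[0,0,0,0,0.001,0,0.01,0,0,0,0,0.001,0,0.01]'|grep -E 'posi|ft';  python3 -c "from h import *;rep()"
```

```text
position: [0.5848, 0.0481, 0.1273]
ft_force: [-1.2, 12.5, -0.6]
position: [0.5852, 0.0441, 0.1272]
ft_force: [-1.6, 12.1, -0.7]
position: [0.5854, 0.0421, 0.1273]
ft_force: [-1.7, 12.3, -0.7]
position: [0.5856, 0.0411, 0.1273]
ft_force: [-2.0, 16.6, -0.8]
t 19.5 tip box x,y mm [  0.5 -18.1] below cover 43.7 F box [-0.2 16.7] -0.8
```

```bash
python3 -m crank '[0,0,0,0,0.0015,0,0.01,0,0,0,0,0.0015,0,0.01,0,0,0,0,0,0,0.01,0,0,0,0,0,0,0.01]'|grep -E 'posi|ft'
python3 -m crank '[0,0,0,0,-0.003,0,0.01,0,0,0,0,-0.003,0,0.01,0,0,0,0,-0.003,0,0.01,0,0,0,0,0,0,0.01]'|grep -E 'posi|ft'; python3 -c "from h import *;rep()"
```

```text
position: [0.5856, 0.0405, 0.1273]
ft_force: [-2.4, 21.7, 0.1]
position: [0.5854, 0.0425, 0.1272]
ft_force: [-0.5, 3.9, -1.5]
t 20.3 tip box x,y mm [  0.5 -17.6] below cover 43.8 F box [-0.1  4. ] -1.5
```

End stop reached. I centre in the hole, set the rod on the floor and release.

```bash
python3 -m crank '[0,0,0,0,-0.003,0,0.01,0,0,0,0,0,0.001,0.01,0,0,0,0,0,0.001,0.01,0,0,0,0,0,0.0005,0.01,0,0,0,0,0,0,0.01]'|grep -E 'posi|ft'
python3 -m crank '[0,0,0,0,0,0,0.03,0,0,0,0,0,0,0.045,0,0,0,0,0,0,0.06,0,0,0,0,0,0,0.06,0,0,0,0,0,0,0.06]' 20
python3 - <<'E'
from h import *
rep();p=bot.grab_frame("wrist");cv2.imwrite("pics/w5.png",cv2.resize(p["pixels"][:,:,::-1],(768,576)))
E
```

```text
position: [0.5853, 0.0442, 0.1252]
ft_force: [-0.3, -0.4, 1.3]
t: 21.3
position: [0.5852, 0.0447, 0.1247]
eef_rot: [-0.0, 0.998, 0.055, -0.0]
ft_force: [0.4, -0.5, 0.3]
opening: 0.0601
grip_force: 0.0
t 21.3 tip box x,y mm [  0.5 -15.5] below cover 46.3 F box [ 0.3 -0.5] 0.3
```

View pics/w5.png

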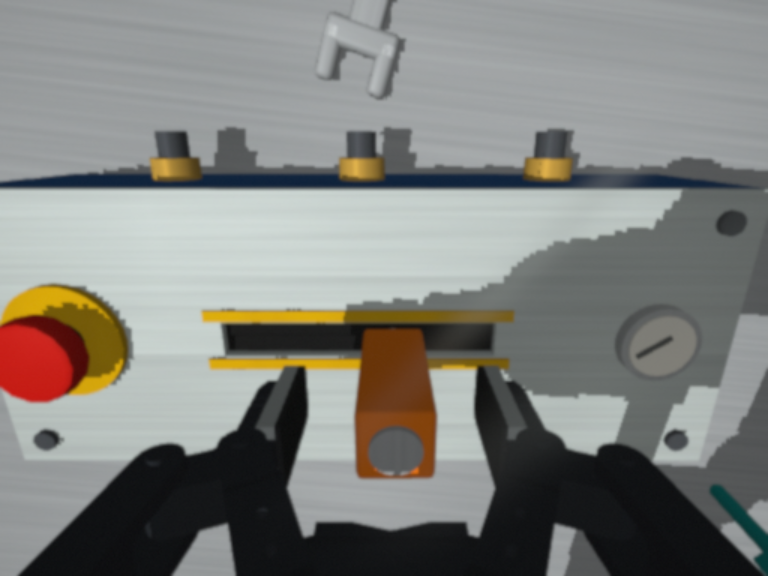

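The rod stands free between the open jaws (handle 357–435, jaws at 300 and 480). Retreat straight up.

```bash
python3 -m crank '[0,0,0,0,0,-0.01,0.06,0,0,0,0,0,-0.02,0.06,0,0,0,0,0,-0.03,0.06,0,0,0,0,0,-0.04,0.06,0,0,0,0,0,-0.04,0.06,0,0,0,0,0,0,0.06,0,0,0,0,0,0,0.06]'
python3 - <<'E'
from h import *
p=bot.grab_frame("wrist");cv2.imwrite("pics/w6.png",cv2.resize(p["pixels"][:,:,::-1],(768,576)))
E
```

```text
t: 22.05
position: [0.5857, 0.0447, 0.2672]
eef_rot: [0.0, 0.998, 0.055, 0.002]
ft_force: [-0.3, -0.4, -1.1]
opening: 0.06
grip_force: 0.0
```

View pics/w6.png

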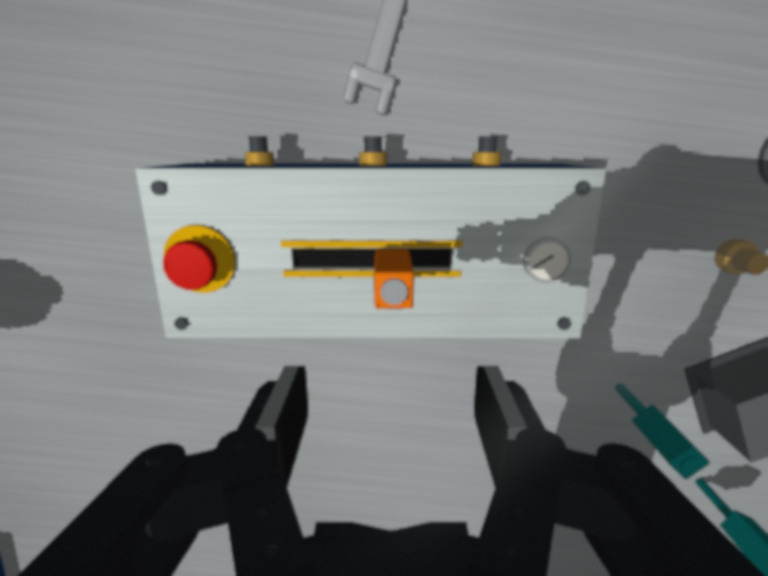

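The rod stands upright in the slot (top at 393,291), the arm is clear, and the other objects in view (spanner, fitting) show no sign of being moved.

```bash
python3 -c "from workcell import bot;print(bot.finish_job())"
```

```text
the job is handed in; nothing more can be done
None
```

The job is handed in (no verdict came back): the bar was blocked towards +y, so I pushed it about 20 mm towards -y to its end stop; the rod stands released in its hole, tip on the floor about 26 mm below the bar's face, and the arm never went near the bystanders.

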